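# Pull the rejected samples from the tilted rack

### The arm

A 6-joint arm with a two-finger parallel gripper is mounted at the origin on the work surface. World frame = base frame: x ahead of the robot, y to its left, z up, the work surface at z = 0. Lengths are in m, angles in rad, forces in N, time in s.
With the tool pointing down it reaches from about 0.425 to 0.95 m from the base axis. Payload 3.5 kg.
Tool frame: the origin (TCP) lies on the centre line of the jaws, within the pads' length; the fingertips stand 14 mm ahead of it and the grasp point (between the pads) lies 5 mm behind it (ctrl.finger_overhang is the distance from the TCP to the fingertips, in m); z points along the fingers, y is the line along which they close (so a half turn about z gives the same grasp; the last joint's range is limited). The gripper opens to 85 mm and grips with 20 to 120 N. Pads are 22 mm wide; open, the fingers measure 114 mm over their backs; the gripper's body (76 mm by 85 mm) begins 54 mm behind the grasp point. The pads swing forward as they close: fully open they stand 13 mm farther back than shut.
Start: joints at [-1.499, 0.286, 1.577, -0, 1.279, -0.15], TCP at [0.149, -0.658, 0.245] pointing down, gripper open.
Joint ranges: [-2.77, 2.77], [-0.9, 2.22], [0.21, 2.48], [-1.53, 4.67], [0.24, 2.81], [-2.84, 2.84]. Speed limits (rad/s): [2.79, 2.79, 3.14, 3.14, 3.14, 3.14].

### API

Orientations are given as a unit quaternion [x, y, z, w].
In Python, from plant import ctrl gives the robot as it stands.
- The arm moves only by the tool send_rows, never from a script. Its argument "moves" is text: rows parted by semicolons, each of 7 numbers parted by spaces: the turn, a rotation vector about the tool's x, y, z in units of 360 degrees (1.0 is 360 degrees), then the shift along the tool's x, y, z in units of 20 cm (1.0 is 20 cm), then the gripper's target within -1 to 1 (fully open at 1, half-way at 0, shut at -1). A call has 1 to 12 rows; each row is the pose to reach, as a shift and turn from the pose commanded when the call began, along the tool's axes at that moment, turning the shorter way round; what a row does not reach only later rows make up. A row lasts 1/8 s, in which the tool goes at most 62.5 mm and 10.7 degrees, less where a joint would pass 70% of its speed; a pose out of reach is approached as far as the arm can. A call with a number of a shift or a turn outside -1 to 1 is refused whole. A call with a gripper value outside its range is refused whole. The fingers move at their own pace and stop on an object; "newtons" is the grip in N (left out, the last holds). Time passes only in rows, so rows that repeat a pose let the fingers close. It gives the time, the measured TCP pose, the force, the opening and the grip force at its end, in the units of the state.
- ctrl.get_state(): the state, without advancing time (a new reading comes with each control period).
- ctrl.read_camera(name): name is "scene" or "top" or "wrist"; returns a dict with "image" (400x640x3 uint8, red, green, blue), "fovy" (degrees; the focal length in pixels is half the picture's height over the tangent of half this angle, whatever the lens; pixels are square), "cx", "cy" (the principal point, pixels), "distortion" ([k1, k2, p1, p2, k3] as OpenCV has them; the pictures are not rectified), "extrinsics" (4x4, takes a point from camera to world coordinates). Camera axes: x right, y up, looking along -z (the intrinsics and any distortion apply to the point x, -y, -z); pixel columns grow to the right and rows downward; lengths in m; the calibration is good to about 2 mm. A picture is of the moment at which its call begins. There is no depth.
- ctrl.sign_off(): hands the job in; it is judged then, once.
The state is a dict: "time": time; "qpos": joint angles; "dq": joint speeds; "joint_efforts": joint torques, N m; "eef_pos": TCP position; "tcp_rot": TCP orientation; "contact_force": force on the tool from outside, world axes, zero at the start; "wrist_torque": the same for the moment, N m; "opening": opening from 0.0 (shut) to 1.0 (fully open); "finger_force": force on a finger pad.
Only numpy, scipy, OpenCV 4.12 (cv2) and the standard library are available. Lean on these libraries where they do the work, as an engineer would, in place of code of your own. Each camera call takes 0.05 s, during which the arm holds its last target. There are 200 camera calls.

### The job

Take the two sample bottles marked as rejects (red cap with a white cross, red band) out of the tilted rack and stand them upright in the yellow reject bin, next to the one that is already there and without knocking it over. Set each one down gently on the bin's floor, do not drop it; leave the good samples (white caps) in their pockets and do not disturb the glass flask behind.

Things in the scene. Friction and masses are not known exactly. Their poses are not given: they have to be found in the camera images.
- reject1_mid (a point): MARKED REJECT: red cap with a white cross on top, and a red band round the body; amber glass bottle leaning in a rack pocket, upper half free. Body 54 mm across, 139 mm tall; shoulder 86 to 103 mm above its base; cap 38 mm across, 111 to 139 mm above its base. Point on the axis 70 mm above the base, z along the bottle to the cap. 0.15 to 0.3 kg
- reject2_mid (a point): MARKED REJECT: red cap with a white cross on top, and a red band round the body; amber glass bottle leaning in a rack pocket, upper half free. Body 54 mm across, 139 mm tall; shoulder 86 to 103 mm above its base; cap 38 mm across, 111 to 139 mm above its base. Point on the axis 70 mm above the base, z along the bottle to the cap. 0.15 to 0.3 kg
- good1_mid (a point): GOOD sample: plain white cap, no red band; amber glass bottle leaning in a rack pocket, upper half free. Body 54 mm across, 139 mm tall; shoulder 86 to 103 mm above its base; cap 38 mm across, 111 to 139 mm above its base. Point on the axis 70 mm above the base, z along the bottle to the cap. 0.15 to 0.3 kg
- good2_mid (a point): GOOD sample: plain white cap, no red band; amber glass bottle leaning in a rack pocket, upper half free. Body 54 mm across, 139 mm tall; shoulder 86 to 103 mm above its base; cap 38 mm across, 111 to 139 mm above its base. Point on the axis 70 mm above the base, z along the bottle to the cap. 0.15 to 0.3 kg
- rack: fixed rack, on the left or right: 4 white pockets in a row along its y, 88 mm apart (y = -132, -44, 44, 132 mm), all leaning 32 degrees (0.56 rad) towards its -x, the robot's side, so caps are nearer the robot than bases. Pocket 62 mm square inside, 69 mm deep, walls 3 mm: draw a bottle about 75 mm along its own axis to clear it. Origin on the bench under the row's middle
- bin: fixed yellow open-topped reject bin: outside 128 mm (its x) by 290 mm (its y) by 70 mm tall, walls and floor 4 mm. Origin on the bench under its centre. An earlier reject stands near its +y end
- old_reject_mid (a point): earlier reject already standing upright in the bin 85 to 102 mm from the bin's centre towards its +y end: same size and red marks as the other rejects. This point is on its axis 70 mm above its base (74 mm above the bench), z up
- flask_mid (a point): glass flask with white stopper, 80 mm across, 142 mm tall, a bystander at the far side of the bench; point on its axis 70 mm above its base
There are look-alikes about, which are no part of the job. Leave any pink or turquoise look-alike of the part that bears old_reject_mid alone.

How it is judged:
At the end, for the whole second after the job is handed in: Both rejects and the earlier reject stand upright (within 0.12 rad) on the floor of the bin, inside its walls, the two new ones at rest; both good bottles are within 15 mm of where they started, the flask within 30 mm (x of reject1_mid in the frame of bin between -0.06 and 0.06 m and y of reject1_mid in the frame of bin between -0.141 and 0.141 m and z of reject1_mid in the frame of bin between 0.06 and 0.082 m and angle between each of reject1_mid, reject2_mid, old_reject_mid's own z axis and vertical below 0.12 rad and linear speed of each of reject1, reject2 below 0.02 m/s and x of reject2_mid in the frame of bin between -0.06 and 0.06 m and y of reject2_mid in the frame of bin between -0.141 and 0.141 m and z of reject2_mid in the frame of bin between 0.06 and 0.082 m and x of old_reject_mid in the frame of bin between -0.06 and 0.06 m and y of old_reject_mid in the frame of bin between -0.141 and 0.141 m and z of old_reject_mid in the frame of bin between 0.06 and 0.082 m and distance of each of good1_mid, good2_mid from where it was at the start of the episode below 0.015 m and distance of flask_mid from where it was at the start of the episode below 0.03 m); the robot touches nothing.
It fails at once if a reject is let go over the bin while its base is still more than 25 mm above the bin's floor (dropped or thrown in) ((x of reject1_mid in the frame of bin between -0.07 and 0.07 m and y of reject1_mid in the frame of bin between -0.15 and 0.15 m and z of reject1_mid in the frame of bin above 0.099 m and contact force between the fingers and reject1 below 0.02 N) or (x of reject2_mid in the frame of bin between -0.07 and 0.07 m and y of reject2_mid in the frame of bin between -0.15 and 0.15 m and z of reject2_mid in the frame of bin above 0.099 m and contact force between the fingers and reject2 below 0.02 N)).
It fails at once if a reject is knocked against or pressed on the bin with more than 40 N (contact force between any of reject1, reject2 and bin above 40 N).
It fails at once if a good sample bottle is moved more than 30 mm from its place (distance of any of good1_mid, good2_mid from where it was at the start of the episode above 0.03 m).
It fails at once if the earlier reject in the bin is knocked over (angle between old_reject_mid's own z axis and vertical above 0.35 rad).
It fails at once if the flask is knocked over (angle between flask_mid's own z axis and vertical above 0.35 rad).
It also fails if it takes over 61 s, if anything falls off the work surface, if the arm or the gripper's body presses on something with over 40 N, if the wrist force passes 120 N, or if a joint passes its speed limit or range.

## Working session

There is one attempt and no reset: what is moved stays moved. The work goes in short steps, Python scripts to look and compute and a tool call to move; the robot and the scene stay as the last step left them, time stands still between calls to the robot, and variables do not carry over. Pictures are saved under pics/ and viewed, at most 10 in all, crops included, and the job is handed in when it is done.

Besides the shell and the picture viewer there is one more tool, called after "Emit:" in YAML: its name, and indented under it one key for each argument. send_rows: Moves the arm, as the interface text tells. Its arguments: {"type":"object","properties":{"moves":{"type":"string"},"newtons":{"type":"number"}},"required":["moves"]}

```bash
mkdir -p pics; ls; cat > h.py <<'E'
import numpy as np,cv2
from scipy.spatial.transform import Rotation as R
from plant import ctrl
def cam(n,save=None):
    c=ctrl.read_camera(n)
    if save: cv2.imwrite('pics/'+save,cv2.cvtColor(c['image'],cv2.COLOR_RGB2BGR))
    h=c['image'].shape[0]; f=h/2/np.tan(np.radians(c['fovy'])/2)
    c['K']=np.array([[f,0,c['cx']],[0,f,c['cy']],[0,0,1.]]); c['D']=np.array(c['distortion'],float); c['E']=np.array(c['extrinsics'])
    return c
def ray(c,uv):
    p=cv2.undistortPoints(np.array(uv,float).reshape(-1,1,2),c['K'],c['D']).reshape(-1,2)
    d=np.c_[p[:,0],-p[:,1],-np.ones(len(p))]@c['E'][:3,:3].T
    return c['E'][:3,3],d/np.linalg.norm(d,axis=1,keepdims=True)
def onz(c,uv,z):
    o,d=ray(c,uv); return o+d*((z-o[2])/d[:,2])[:,None]
def proj(c,P):
    q=(np.atleast_2d(P)-c['E'][:3,3])@c['E'][:3,:3]; q=q*[1,-1,-1]
    return cv2.projectPoints(q.reshape(-1,1,3),np.zeros(3),np.zeros(3),c['K'],c['D'])[0].reshape(-1,2)
E
python3 - <<'E'
from h import *
for n in('scene','top','wrist'):
    c=cam(n,n+'0.png'); print(n,c['fovy'],c['cx'],c['cy'],c['D'],c['E'].round(3).tolist())
s=ctrl.get_state();print(s)
a=[cv2.imread(f'pics/{n}0.png') for n in('scene','top')]
cv2.imwrite('pics/both.png',cv2.resize(cv2.vconcat(a),None,fx=.75,fy=.75))
E
```

```text
pics
scene 54.99460062869496 316.8168829578357 204.040142282355 [-0.08212673  0.          0.          0.          0.        ] [[-0.171, -0.669, 0.724, 1.306], [0.985, -0.121, 0.121, 0.116], [0.006, 0.734, 0.679, 0.754], [0.0, 0.0, 0.0, 1.0]]
top 55.718552790314085 320.59077541761394 200.81952917841062 [-0.08262626  0.          0.          0.          0.        ] [[0.006, 0.982, -0.187, 0.46], [-1.0, 0.001, -0.025, -0.02], [-0.025, 0.187, 0.982, 0.94], [0.0, 0.0, 0.0, 1.0]]
wrist 69.9424620503802 317.79714079886503 197.586593101536 [0.00334358 0.         0.         0.         0.        ] [[0.221, 0.942, 0.253, 0.213], [-0.975, 0.213, 0.056, -0.644], [-0.001, -0.259, 0.966, 0.372], [0.0, 0.0, 0.0, 1.0]]
{'time': 0.15, 'qpos': array([-1.49899388e+00,  2.87004584e-01,  1.57789055e+00,  4.26070172e-05,
        1.27858518e+00, -1.49980995e-01]), 'dq': array([-0.00108213, -0.00250224, -0.00338802, -0.00024506, -0.00023931,
       -0.00036554]), 'joint_efforts': array([ 6.94805585e-04, -4.06603539e+01, -2.93142039e+01, -1.38562928e-04,
        3.93947659e-03, -1.45535040e-06]), 'eef_pos': array([ 0.14849408, -0.65795033,  0.24420963]), 'tcp_rot': array([ 9.93858050e-01,  1.10658420e-01,  5.72633699e-05, -9.42313999e-04]), 'contact_force': array([-0.16782737, -0.62348242, -0.06549172]), 'wrist_torque': array([ 0.013547  , -0.03123936, -0.0234484 ]), 'finger_force': 0.0, 'opening': 0.9981412671686675}
```

View pics/scene0.png

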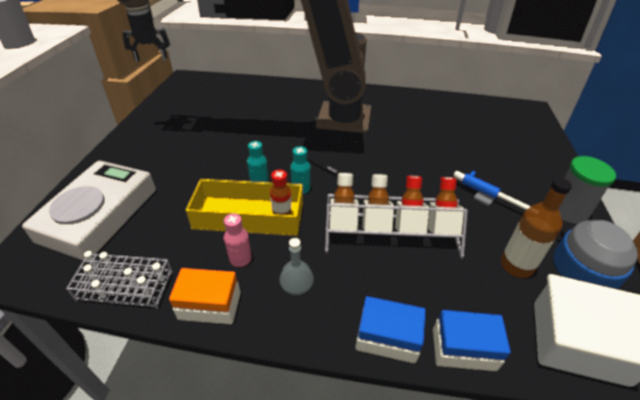

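View pics/top0.png

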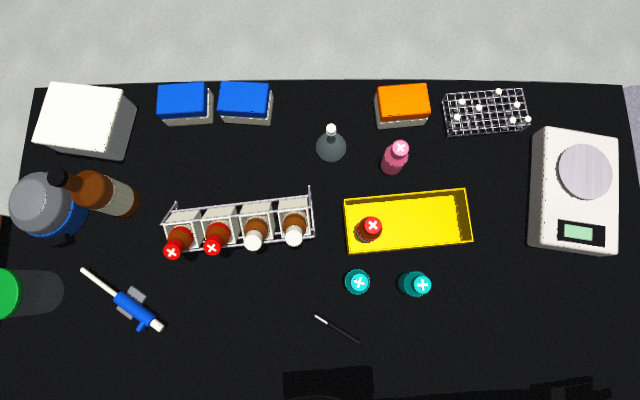

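Top view candidates:
- Rejects in the rack: red caps with a cross at (172,252) and (212,247).
- Good samples: white caps at (253,241) and (294,236).
- Old reject in the bin: (372,226).
- Look-alikes: turquoise at (358,281) and (416,284), pink at (400,150). The brown bottle at (95,190) isn't part of the job.

I choose the two rack bottles at (172,252) and (212,247).

```bash
cat > m.py <<'E'
from h import *
def tri(c1,u1,c2,u2):
    o1,d1=ray(c1,[u1]);o2,d2=ray(c2,[u2]);d1=d1[0];d2=d2[0]
    t=np.linalg.lstsq(np.c_[d1,-d2],o2-o1,rcond=None)[0]
    a=o1+t[0]*d1;b=o2+t[1]*d2
    return (a+b)/2,np.linalg.norm(a-b)
def blobs(m,amin=15):
    n,l,s,ce=cv2.connectedComponentsWithStats(m.astype(np.uint8)); return [(s[i,4],ce[i].round(1),s[i,:4].tolist()) for i in range(1,n) if s[i,4]>=amin]
E
python3 - <<'E'
from m import *
T=cam('top');S=cam('scene')
for n,c in(('T',T),('S',S)):
    h=cv2.cvtColor(c['image'],cv2.COLOR_RGB2HSV);H,s,v=[h[...,i].astype(int) for i in range(3)]
    red=((H<5)|(H>174))&(s>190)&(v>120)
    for b in blobs(red): print(n,'red',b)
    white=(s<60)&(v>190)
    for b in blobs(white):
        if 150<b[1][0]<480 and 140<b[1][1]<270:print(n,'white',b)
    y=((H>22)&(H<32)&(s>180)&(v>80)).astype(np.uint8)
    cs=max(cv2.findContours(y,0,2)[0],key=cv2.contourArea)
    hull=cv2.convexHull(cs);print(n,'bin',cv2.approxPolyDP(hull,6,True).reshape(-1,2).tolist())
im=cv2.imread('pics/top0.png')[170:270,150:480];im2=cv2.imread('pics/scene0.png')[160:260,180:480]
cv2.imwrite('pics/crop.png',cv2.vconcat([cv2.resize(im,(792,240),interpolation=2),cv2.resize(im2,(792,264),interpolation=2)]))
E
```

```text
T red (np.int32(110), array([372.1, 223.9]), [364, 217, 17, 18])
T red (np.int32(68), array([220. , 225.9]), [207, 223, 23, 12])
T red (np.int32(80), array([183.5, 230.7]), [170, 227, 22, 15])
T red (np.int32(240), array([212.6, 244. ]), [203, 235, 19, 21])
T red (np.int32(245), array([172.7, 248.4]), [163, 239, 20, 21])
T white (np.int32(58), array([400.2, 147.2]), [396, 143, 10, 9])
T white (np.int32(2631), array([248.7, 219.6]), [161, 195, 154, 56])
T white (np.int32(48), array([372.4, 224.8]), [369, 221, 8, 9])
T white (np.int32(19), array([182.1, 225.3]), [174, 224, 15, 4])
T white (np.int32(15), array([308.1, 236.5]), [303, 236, 11, 2])
T white (np.int32(33), array([211.1, 247.6]), [207, 244, 9, 8])
T white (np.int32(34), array([171.1, 252.1]), [167, 249, 9, 7])
T white (np.int32(18), array([196.6, 249.1]), [190, 248, 13, 3])
T bin [[465, 188], [473, 241], [348, 254], [345, 198]]
S red (np.int32(88), array([278.5, 175.7]), [271, 169, 16, 12])
S red (np.int32(145), array([413.6, 182.3]), [407, 176, 15, 12])
S red (np.int32(148), array([448. , 183.8]), [441, 177, 15, 13])
S red (
[... 533 characters left out ...]
), array([369.3, 204.4]), [365, 201, 12, 6])
S white (np.int32(17), array([387.2, 205.7]), [380, 204, 13, 3])
S white (np.int32(26), array([416.2, 207. ]), [405, 206, 23, 3])
S white (np.int32(640), array([378.4, 219.9]), [365, 208, 28, 25])
S white (np.int32(628), array([413.4, 221.4]), [399, 209, 29, 25])
S white (np.int32(15), array([444.4, 208.2]), [438, 208, 12, 2])
S white (np.int32(613), array([448.1, 222.6]), [435, 211, 28, 24])
S white (np.int32(42), array([231.8, 218.9]), [228, 216, 9, 7])
S white (np.int32(67), array([294.2, 242.3]), [290, 239, 10, 8])
S white (np.int32(38), array([155.6, 265.6]), [152, 263, 8, 6])
S bin [[185, 209], [201, 179], [301, 185], [296, 234], [192, 228]]
```

View pics/crop.png

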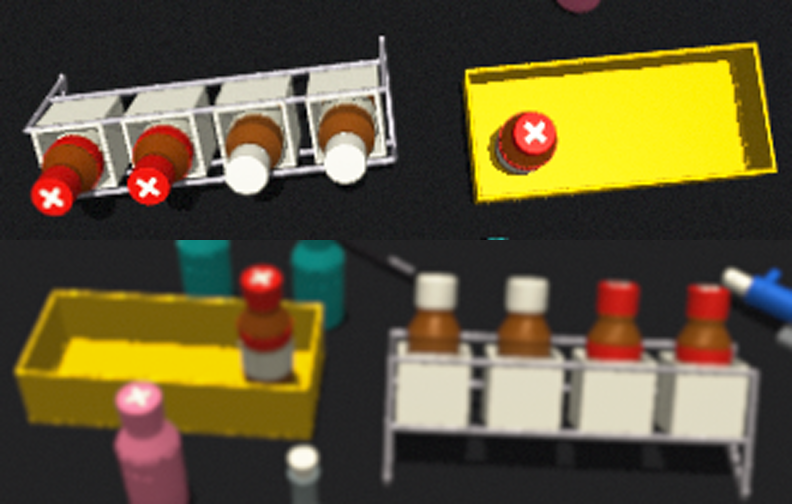

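The crop confirms it: the two leftmost bottles of the rack's top view have red caps with a white cross and red bands. The old reject stands at the rack-side end of the bin.

```bash
python3 - <<'E'
from m import *
T=cam('top');S=cam('scene')
a,e1=tri(T,(172.8,249.3),S,(448,183.5));b,e2=tri(T,(212.3,245.3),S,(413.8,182))
print('capcentres',a,e1,b,e2,np.linalg.norm(a-b))
g1=onz(T,[(253,240.5),(294,235.5)],a[2]);print('goods',g1)
row=np.vstack([a[:2],b[:2],g1[:,:2]]);d=(row[0]-row[3]);d/=np.linalg.norm(d)
print('row yaw',np.arctan2(-d[0],d[1]), np.linalg.norm(np.diff(row,axis=0),axis=1))
rx=np.array([d[1],-d[0]]) ; ax=np.r_[-rx*np.sin(.5585),np.cos(.5585)]
print('axis',ax)
for n,c in(('r1',a),('r2',b)):
    base=c-.125*ax;print(n,'base',base,'mid',base+.07*ax,'projected cross T',proj(T,c+.014*ax))
r=onz(T,[(465,188.5),(473,241),(348,254),(345,198)],.07);print('bin',r,np.linalg.norm(np.roll(r,-1,0)-r,axis=1),r.mean(0))
o,e=tri(T,(372.1,224.5),S,(279,176));print('old',o,e, onz(T,[(372.4,225)],.143))
f=onz(T,[(331,128)],.142);print('flask',f)
E
```

```text
capcentres [0.50696461 0.32245213 0.13101369] 0.0005293623511440737 [0.51663887 0.23494644 0.13065005] 0.0004394428259562495 0.08803958929782318
goods [[0.52771318 0.1459837  0.13101369]
 [0.53897603 0.05766751 0.13101369]]
row yaw 0.12031218836507541 [0.08803884 0.08964937 0.08903146]
axis [-0.52608408 -0.0636015   0.84805094]
r1 base [0.57272512 0.33040232 0.02500732] mid [0.53589924 0.32595021 0.08437089] projected cross T [[170.59885459 252.40586406]]
r2 base [0.58239938 0.24289663 0.02464369] mid [0.54557349 0.23844452 0.08400725] projected cross T [[210.72320344 248.37087804]]
bin [[ 0.6565158  -0.33851398  0.07      ]
 [ 0.53259507 -0.34941079  0.07      ]
 [ 0.50304971 -0.06065135  0.07      ]
 [ 0.63324117 -0.05451729  0.07      ]] [0.12439891 0.29026702 0.13033588 0.28494882] [ 0.58135044 -0.20077335  0.07      ]
old [ 0.56229847 -0.10866123  0.13678605] 0.0012949875140307145 [[ 0.56057534 -0.10922443  0.143     ]]
flask [[ 0.77843526 -0.0215193   0.142     ]]
```

```bash
cat > g.py <<'E'
from h import *
PSI=.12
AX=np.array([-np.sin(.5585)*np.cos(PSI),-np.sin(.5585)*np.sin(PSI),np.cos(.5585)])
BASE={1:np.array([.5727,.3304,.025]),2:np.array([.5824,.2429,.0246])}
def rot(alpha,psi):
    z=np.array([np.sin(alpha)*np.cos(psi),np.sin(alpha)*np.sin(psi),-np.cos(alpha)]);y=np.array([np.sin(psi),-np.cos(psi),0])
    return R.from_matrix(np.c_[np.cross(y,z),y,z])
def go(P,alpha,psi,grasp=False):
    "P: TCP target, or grasp point when grasp"
    s=ctrl.get_state();R0=R.from_quat(s['tcp_rot']);Rt=rot(alpha,psi);P=np.array(P,float)
    if grasp:P=P+.005*Rt.as_matrix()[:,2]
    t=(R0.inv()*Rt).as_rotvec()/(2*np.pi);d=R0.inv().apply(P-s['eef_pos'])/.2
    print('row',np.r_[t,d].round(3),'target',P.round(3),'| now',s['eef_pos'].round(3),'q',s['qpos'].round(2),'F',s['contact_force'].round(1),'open',round(s['opening'],2),'t',round(s['time'],2))
E
python3 -c "
from g import *
go([.45,-.45,.33],0,.12);go([.6,-.2,.33],0,.12)"
```

```text
row [-0.    -0.     0.016  1.7   -0.685 -0.424] target [ 0.45 -0.45  0.33] | now [ 0.149 -0.658  0.245] q [-1.5   0.29  1.58  0.    1.28 -0.15] F [-0.2  0.3  0.4] open 1.0 t 0.35
row [-0.    -0.     0.016  2.706 -1.739 -0.424] target [ 0.6  -0.2   0.33] | now [ 0.149 -0.658  0.245] q [-1.5   0.29  1.58  0.    1.28 -0.15] F [-0.2  0.3  0.4] open 1.0 t 0.35
```

Emit:
send_rows:
  moves: "0 0 0.016 0.3 -0.1 -0.2 0.3;0 0 0.016 0.6 -0.24 -0.42 0.3;0 0 0.016 0.9 -0.36 -0.42 0.3;0 0 0.016 1 -0.4 -0.42 0.3;0 0 0.016 1 -0.4 -0.42 0.3"

```text
time: 0.98
eef_pos: [0.3288, -0.5346, 0.3305]
tcp_rot: [0.998, 0.063, 0.001, 0.001]
contact_force: [0.2, -0.1, -0.0]
opening: 0.649
finger_force: 0.0
```

Emit:
send_rows:
  moves: "0 0 0 0.3 -0.2 0 0.3;0 0 0 0.5 -0.5 0 0.3;0 0 0 0.7 -0.8 0 0.3;0 0 0 0.8 -1 0 0.3;0 0 0 0.8 -1 0 0.3"

```text
time: 1.6
eef_pos: [0.4612, -0.3164, 0.3293]
tcp_rot: [0.998, 0.062, -0.0, -0.0]
contact_force: [-0.3, -0.4, -0.1]
opening: 0.652
finger_force: 0.0
```

Emit:
send_rows:
  moves: "0 0 0 0.2 -0.3 0 0.3;0 0 0 0.4 -0.6 0 0.3;0 0 0 0.5 -0.9 0 0.3;0 0 0 0.5 -1 0 0.3;0 0 0 0.5 -1 0 0.3"

```text
time: 2.22
eef_pos: [0.5358, -0.1073, 0.3292]
tcp_rot: [0.998, 0.062, -0.0, 0.0]
contact_force: [0.1, -0.6, 1.1]
opening: 0.647
finger_force: 0.0
```

```bash
python3 -c "
from g import *
P=BASE[2]+.128*AX
print(P);go(P+[0,0,.1],.28,.12,True)"
```

```text
[0.5150587  0.23478003 0.13315052]
row [ 0.00e+00  4.50e-02  1.00e-03  1.15e-01 -1.71e+00  5.03e-01] target [0.516 0.235 0.228] | now [ 0.536 -0.107  0.329] q [-0.38 -0.05  1.8  -0.    1.4   1.06] F [ 0.1 -0.6  1.1] open 0.65 t 2.23
```

Emit:
send_rows:
  moves: "0 0 0 0 -0.3 0 0.3;0 0 0 0 -0.6 0 0.3;0 0.02 0 0.05 -0.9 0 0.3;0 0.045 0 0.06 -1 0 0.3;0 0.045 0 0.06 -1 0 0.3"

```text
time: 2.85
eef_pos: [0.5224, 0.0913, 0.3287]
tcp_rot: [0.988, 0.06, 0.14, -0.008]
contact_force: [0.4, -0.4, 0.6]
opening: 0.649
finger_force: 0.0
```

```bash
python3 -c "
from g import *
P=BASE[2]+.128*AX
print(P);go(P+[0,0,.08],.28,.12,True)"
```

```text
[0.5150587  0.23478003 0.13315052]
row [ 0.    -0.     0.    -0.112 -0.717  0.593] target [0.516 0.235 0.208] | now [0.522 0.091 0.329] q [-0.04 -0.24  1.98  0.05  1.13  1.4 ] F [ 0.4 -0.4  0.6] open 0.65 t 2.85
```

Emit:
send_rows:
  moves: "0 0 0 0 -0.3 0.1 0.3;0 0 0 -0.06 -0.55 0.3 0.3;0 0 0 -0.11 -0.72 0.5 0.3;0 0 0 -0.11 -0.72 0.59 0.3;0 0 0 -0.11 -0.72 0.59 0.3"

```text
time: 3.48
eef_pos: [0.5187, 0.2345, 0.2084]
tcp_rot: [0.989, 0.059, 0.139, -0.007]
contact_force: [-0.3, -0.1, 0.8]
opening: 0.65
finger_force: 0.0
```

```bash
python3 - <<'E'
from g import *
P=BASE[2]+.128*AX
c=cam('wrist','w1.png')
print('exp cap top px r2,r1',proj(c,[BASE[2]+.139*AX,BASE[1]+.139*AX]))
go(P,.28,.12,True)
E
```

```text
exp cap top px r2,r1 [[316.37885291 254.33595443]
 [193.96994943 253.36413095]]
row [ 0.    -0.    -0.    -0.128 -0.004  0.389] target [0.516 0.235 0.128] | now [0.519 0.235 0.21 ] q [ 0.26 -0.04  2.02 -0.05  0.88  1.74] F [-0.1  0.1  0.3] open 0.65 t 3.52
```

View pics/w1.png

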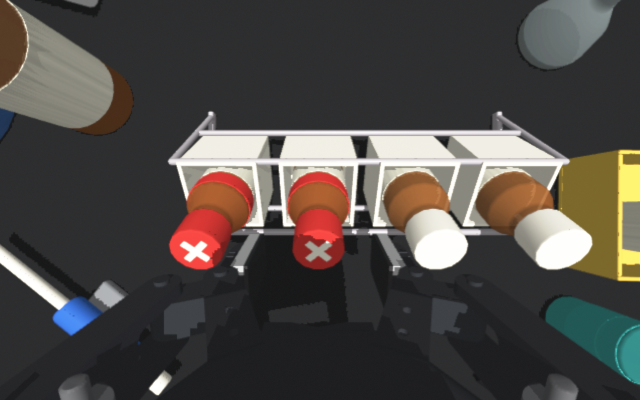

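The wrist view puts the crosses at (318,250) and (196,250), against predictions of (316,254) and (194,253). That is within 3 mm, and the fingers straddle the target, so I'll descend.

Emit:
send_rows:
  moves: "0 0 0 -0.06 0 0.15 0.3;0 0 0 -0.12 0 0.3 0.3;0 0 0 -0.12 0 0.39 0.3;0 0 0 -0.12 0 0.39 0.3;0 0 0 -0.12 0 0.39 0.3"

```text
time: 4.15
eef_pos: [0.5181, 0.2363, 0.1303]
tcp_rot: [0.988, 0.06, 0.142, -0.009]
contact_force: [0.5, 0.0, 0.5]
opening: 0.647
finger_force: 0.0
```

Emit:
send_rows:
  moves: "0 0 0 0 0 0 -1;0 0 0 0 0 0 -1;0 0 0 0 0 0 -1;0 0 0 0 0 0 -1;0 0 0 0 0 0 -1;0 0 0 0 0 0 -1"
  newtons: 60

```text
time: 4.9
eef_pos: [0.5175, 0.2364, 0.1303]
tcp_rot: [0.988, 0.06, 0.142, -0.008]
contact_force: [-1.2, -1.3, 5.8]
opening: 0.428
finger_force: 59.6
```

```bash
python3 - <<'E'
from g import *
P=BASE[2]+.128*AX
cam('wrist','w2.png')
go(P,.28,.12,True);go(P+.09*AX,.28,.12,True)
E
```

```text
row [ 0.    -0.001  0.    -0.009  0.006  0.008] target [0.516 0.235 0.128] | now [0.517 0.236 0.13 ] q [ 0.27  0.06  2.08 -0.06  0.72  1.76] F [-2.5 -2.5  6.3] open 0.42 t 4.95
row [ 0.    -0.001  0.    -0.13   0.006 -0.426] target [0.469 0.229 0.205] | now [0.517 0.236 0.13 ] q [ 0.27  0.06  2.08 -0.06  0.72  1.76] F [-2.5 -2.5  6.3] open 0.42 t 4.95
```

View pics/w2.png

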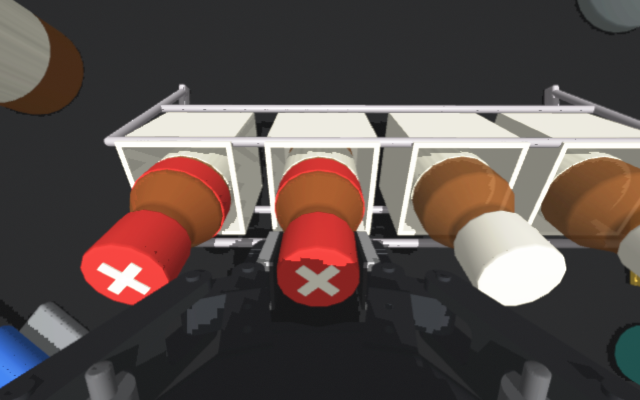

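The fingers hold the cap at (318,270), opening 36 mm, grip 60 N. I'll draw the bottle along its axis.

Emit:
send_rows:
  moves: "0 0 0 -0.02 0 -0.05 -1;0 0 0 -0.04 0 -0.13 -1;0 0 0 -0.07 0 -0.22 -1;0 0 0 -0.1 0 -0.31 -1;0 0 0 -0.13 0 -0.4 -1;0 0 0 -0.13 0 -0.43 -1;0 0 0 -0.13 0 -0.43 -1"

```text
time: 5.82
eef_pos: [0.4674, 0.2305, 0.2035]
tcp_rot: [0.988, 0.06, 0.14, -0.009]
contact_force: [-0.8, 0.8, -2.3]
opening: 0.427
finger_force: 60.5
```

```bash
python3 - <<'E'
from g import *
go([.49,.18,.34],.28,.12)
go([.5,.1,.34],.28-.5585,.12)
E
```

```text
row [-0.    -0.     0.     0.269  0.264 -0.633] target [0.49 0.18 0.34] | now [0.467 0.23  0.203] q [ 0.28 -0.15  2.14 -0.06  0.88  1.76] F [-0.8  0.8 -2.3] open 0.43 t 5.83
row [-0.    -0.089  0.     0.27   0.667 -0.633] target [0.5  0.1  0.34] | now [0.467 0.23  0.203] q [ 0.28 -0.15  2.14 -0.06  0.88  1.76] F [-0.8  0.8 -2.3] open 0.43 t 5.83
```

Emit:
send_rows:
  moves: "0 0 0 0.06 0 -0.2 -1;0 0 0 0.13 0 -0.4 -1;0 0 0 0.2 0.1 -0.6 -1;0 -0.03 0 0.24 0.35 -0.63 -1;0 -0.06 0 0.27 0.5 -0.63 -1;0 -0.089 0 0.27 0.67 -0.63 -1;0 -0.089 0 0.27 0.67 -0.63 -1;0 -0.089 0 0.27 0.67 -0.63 -1"

```text
time: 6.82
eef_pos: [0.5007, 0.0996, 0.3385]
tcp_rot: [0.989, 0.06, -0.138, 0.008]
contact_force: [0.3, 0.3, -1.6]
opening: 0.423
finger_force: 60.7
```

```bash
cat >> g.py <<'E'
BC=np.array([.5813,-.2008]);BY=.092
def bin_pt(x,y): 
    c,s=np.cos(BY),np.sin(BY); return BC+[c*x-s*y,s*x+c*y]
E
python3 - <<'E'
from g import *
x,y=bin_pt(0,-.09);print(x,y)
go([x,y,.34],.28-.5585,BY)
E
```

```text
0.5895683246221154 -0.29041938857157706
row [ 1.000e-03 -0.000e+00  4.000e-03  1.960e-01  1.989e+00 -6.500e-02] target [ 0.59 -0.29  0.34] | now [0.501 0.1   0.338] q [ 0.01  0.01  1.73 -0.03  1.67  1.46] F [ 0.3  0.3 -1.6] open 0.42 t 6.83
```

Emit:
send_rows:
  moves: "0 0 0 0.02 0.15 0 -1;0 0 0 0.04 0.4 0 -1;0 0 0.002 0.06 0.65 -0.03 -1;0 0 0.002 0.1 0.9 -0.03 -1;0 0 0.002 0.1 1 -0.03 -1"

```text
time: 7.45
eef_pos: [0.5455, -0.0976, 0.3401]
tcp_rot: [0.989, 0.053, -0.137, 0.009]
contact_force: [0.4, 0.5, -1.1]
opening: 0.426
finger_force: 60.9
```

Emit:
send_rows:
  moves: "0 0 0 0.02 0.25 0 -1;0 0 0 0.04 0.5 0 -1;0 0 0.002 0.06 0.75 -0.03 -1;0 0 0.002 0.1 0.95 -0.03 -1;0 0 0.002 0.1 1 -0.03 -1;0 0 0.002 0.1 1 -0.03 -1;0 0 0.002 0.1 1 -0.03 -1"

```text
time: 8.32
eef_pos: [0.5882, -0.2913, 0.3414]
tcp_rot: [0.989, 0.049, -0.137, 0.01]
contact_force: [0.8, 0.2, -2.8]
opening: 0.43
finger_force: 61.0
```

```bash
python3 - <<'E'
from g import *
x,y=bin_pt(0,-.09)
go([x,y,.21],.28-.5585,BY)
S=cam('scene','s2.png');T=cam('top','t2.png')
s=ctrl.get_state();p=s['eef_pos']-.005*R.from_quat(s['tcp_rot']).as_matrix()[:,2]
print('capbottom, base px if upright',proj(S,[p-[0,0,.017],p-[0,0,.128]]))
u,v=proj(S,[p-[0,0,.06]])[0].astype(int);print(u,v)
cv2.imwrite('pics/c2.png',cv2.resize(cv2.imread('pics/s2.png')[max(v-110,0):v+110,u-110:u+190],None,fx=2.5,fy=2.5))
E
```

```text
row [ 0.001 -0.     0.001  0.186 -0.008  0.63 ] target [ 0.59 -0.29  0.21] | now [ 0.588 -0.291  0.341] q [-0.55  0.32  1.38 -0.17  1.66  0.92] F [ 0.8  0.2 -2.8] open 0.43 t 8.32
capbottom, base px if upright [[192.45990116 108.01976897]
 [201.67466758 148.62036339]]
196 124
```

View pics/c2.png

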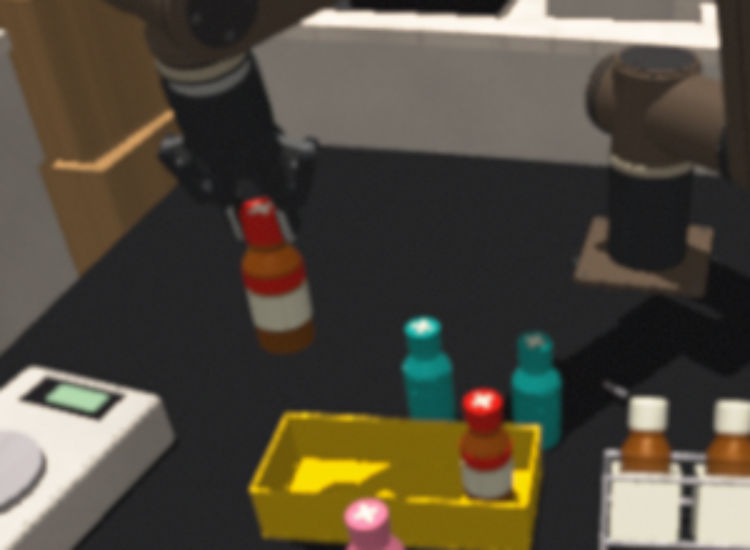

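Bottle 2 hangs essentially upright: its base is at crop (285,343), predicted (289,336). I'll lower it over the empty end of the bin.

Emit:
send_rows:
  moves: "0 0 0 0.04 0 0.1 -1;0 0 0 0.09 0 0.27 -1;0 0 0 0.14 0 0.45 -1;0 0 0 0.19 0 0.63 -1;0 0 0 0.23 0 0.78 -1;0 0 0 0.26 0 0.88 -1;0 0 0 0.27 0 0.91 -1;0 0 0 0.27 0 0.91 -1"

```text
time: 9.43
eef_pos: [0.5908, -0.2943, 0.1514]
tcp_rot: [0.989, 0.048, -0.137, 0.01]
contact_force: [0.1, 0.3, -2.1]
opening: 0.43
finger_force: 61.1
```

```bash
python3 - <<'E'
from g import *
x,y=bin_pt(0,-.09)
go([x,y,.131],.28-.5585,BY)
S=cam('scene','s3.png')
cv2.imwrite('pics/c3.png',cv2.resize(cv2.imread('pics/s3.png')[110:250,160:340],None,fx=4,fy=4))
E
```

```text
row [ 0.001 -0.     0.     0.024 -0.021  0.099] target [ 0.59  -0.29   0.131] | now [ 0.591 -0.294  0.151] q [-0.55  0.46  1.55 -0.18  1.36  0.98] F [ 0.1  0.3 -2.1] open 0.43 t 9.43
```

View pics/c3.png

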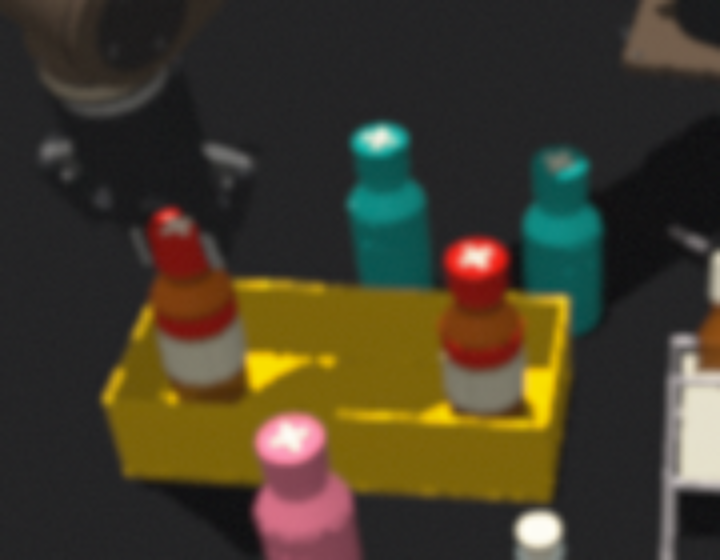

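The bottle is inside the bin at the far end, clear of the walls, base at about (205,390). I'll lower it the last 20 mm gently.

Emit:
send_rows:
  moves: "0 0 0 0.01 -0.02 0.03 -1;0 0 0 0.02 -0.02 0.06 -1;0 0 0 0.02 -0.02 0.08 -1;0 0 0 0.02 -0.02 0.085 -1;0 0 0 0.02 -0.02 0.085 -1"

```text
time: 10.1
eef_pos: [0.5893, -0.2905, 0.1336]
tcp_rot: [0.989, 0.048, -0.137, 0.01]
contact_force: [-0.4, 0.2, -2.3]
opening: 0.427
finger_force: 61.1
```

Emit:
send_rows:
  moves: "0 0 0 0.001 0 0.005 -1;0 0 0 0.003 0 0.01 -1;0 0 0 0.003 0 0.01 -1"

```text
time: 10.48
eef_pos: [0.5894, -0.2904, 0.1315]
tcp_rot: [0.989, 0.048, -0.137, 0.01]
contact_force: [0.4, 1.0, -2.2]
opening: 0.425
finger_force: 61.1
```

Emit:
send_rows:
  moves: "0 0 0 0.001 0 0.005 -1;0 0 0 0.003 0 0.01 -1;0 0 0 0.003 0 0.01 -1"

```text
time: 10.85
eef_pos: [0.5893, -0.2904, 0.1293]
tcp_rot: [0.989, 0.048, -0.138, 0.01]
contact_force: [-0.0, -0.3, -2.3]
opening: 0.431
finger_force: 61.1
```

Emit:
send_rows:
  moves: "0 0 0 0.001 0 0.005 -1;0 0 0 0.002 0 0.007 -1;0 0 0 0.002 0 0.007 -1"

```text
time: 11.22
eef_pos: [0.5895, -0.2905, 0.1282]
tcp_rot: [0.989, 0.048, -0.137, 0.01]
contact_force: [0.6, 0.0, -1.3]
opening: 0.43
finger_force: 61.2
```

Emit:
send_rows:
  moves: "0 0 0 0.001 0 0.004 -1;0 0 0 0.002 0 0.007 -1;0 0 0 0.002 0 0.007 -1"

```text
time: 11.6
eef_pos: [0.5898, -0.2906, 0.1281]
tcp_rot: [0.989, 0.048, -0.137, 0.01]
contact_force: [-0.9, 0.2, 5.2]
opening: 0.426
finger_force: 61.7
```

Emit:
send_rows:
  moves: "0 0 0 0 0 0 -0.05;0 0 0 0 0 0 0.1;0 0 0 0 0 0 0.3;0 0 0 0 0 0 0.3;0 0 0 0 0 0 0.3;0 0 0 -0.03 0 -0.1 0.3;0 0 0 -0.08 0 -0.3 0.3;0 0 0 -0.15 0 -0.6 0.3;0 0 0 -0.25 0 -0.85 0.3;0 0 0 -0.28 0 -0.95 0.3;0 0 0 -0.28 0 -0.95 0.3"

```text
time: 12.98
eef_pos: [0.5878, -0.2896, 0.3274]
tcp_rot: [0.99, 0.047, -0.135, 0.011]
contact_force: [0.4, 0.1, -0.7]
opening: 0.652
finger_force: 0.0
```

```bash
python3 - <<'E'
from g import *
S=cam('scene','s4.png');T=cam('top','t4.png')
a=cv2.imread('pics/s4.png')[130:250,160:400];b=cv2.imread('pics/t4.png')[170:270,150:480]
cv2.imwrite('pics/c4.png',cv2.vconcat([cv2.resize(a,(660,330)),cv2.resize(b,(660,200))]))
go([.5,.1,.33],.28,.12)
E
```

```text
row [ 1.000e-03  8.900e-02 -4.000e-03 -2.460e-01 -1.977e+00  2.100e-02] target [0.5  0.1  0.33] | now [ 0.587 -0.289  0.322] q [-0.55  0.32  1.41 -0.17  1.63  0.93] F [-1.  -0.  -1.4] open 0.65 t 13.07
```

View pics/c4.png

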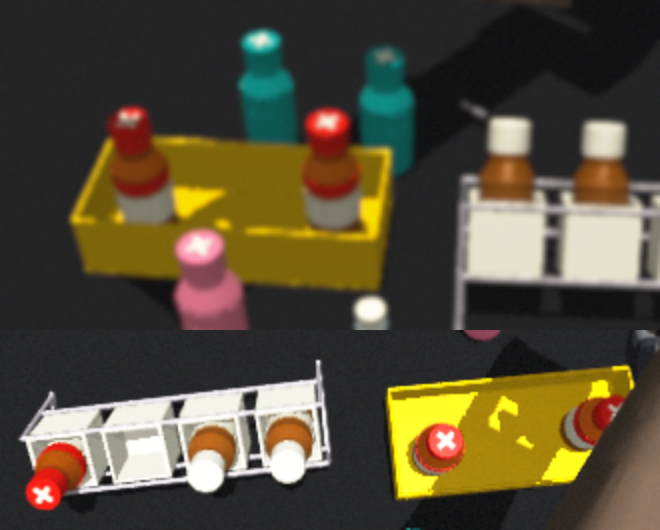

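Reject 2 stands upright in the bin, and both good bottles are still in place. Now for reject 1.

Emit:
send_rows:
  moves: "0 0 0 0 -0.25 0 0.3;0 0 0 -0.05 -0.5 0 0.3;0 0.02 0 -0.1 -0.75 0.01 0.3;0 0.04 -0.002 -0.12 -1 0.01 0.3;0 0.045 -0.002 -0.12 -1 0.01 0.3"

```text
time: 13.7
eef_pos: [0.5422, -0.0895, 0.325]
tcp_rot: [0.998, 0.057, 0.002, 0.001]
contact_force: [1.2, -1.2, 0.6]
opening: 0.647
finger_force: 0.0
```

Emit:
send_rows:
  moves: "0 0 0 0 -0.25 0 0.3;0 0 0 -0.05 -0.5 0 0.3;0 0.02 0 -0.1 -0.75 0.01 0.3;0 0.04 -0.002 -0.12 -1 0.01 0.3;0 0.045 -0.002 -0.12 -1 0.01 0.3;0 0.045 -0.002 -0.12 -1 0.01 0.3"

```text
time: 14.45
eef_pos: [0.4985, 0.1029, 0.3232]
tcp_rot: [0.988, 0.061, 0.142, -0.005]
contact_force: [0.5, 0.2, 1.1]
opening: 0.652
finger_force: 0.0
```

```bash
python3 - <<'E'
from g import *
P=BASE[1]+.128*AX+[.002,0,0]
go(P+[0,0,.15],.28,.12,True);go(P+[0,0,.07],.28,.12,True)
E
```

```text
row [ 1.000e-03 -1.000e-03  1.000e-03  1.160e-01 -1.085e+00  2.570e-01] target [0.509 0.322 0.279] | now [0.499 0.103 0.323] q [-0.01 -0.3   2.03  0.03  1.12  1.43] F [0.5 0.2 1.1] open 0.65 t 14.45
row [ 1.000e-03 -1.000e-03  1.000e-03  3.000e-03 -1.088e+00  6.410e-01] target [0.509 0.322 0.199] | now [0.499 0.103 0.323] q [-0.01 -0.3   2.03  0.03  1.12  1.43] F [0.5 0.2 1.1] open 0.65 t 14.45
```

Emit:
send_rows:
  moves: "0 0 0 0.03 -0.25 0 0.3;0 0 0 0.06 -0.5 0.1 0.3;0 0 0 0.09 -0.75 0.2 0.3;0 0 0 0.1 -1 0.25 0.3;0 0 0 0.05 -1 0.45 0.3;0 0 0 0.01 -1 0.63 0.3;0 0 0 0.01 -1 0.63 0.3"

```text
time: 15.32
eef_pos: [0.5112, 0.3037, 0.1979]
tcp_rot: [0.988, 0.06, 0.139, -0.003]
contact_force: [0.8, -0.1, 1.0]
opening: 0.654
finger_force: 0.0
```

```bash
python3 - <<'E'
from m import *
from g import *
c=cam('wrist','w5.png');h=cv2.cvtColor(c['image'],cv2.COLOR_RGB2HSV)
print('pred cross',proj(c,[BASE[1]+.139*AX+[.002,0,0]]))
wh=(h[...,1]<70)&(h[...,2]>140)
for b in blobs(wh,60):
    if b[0]<2500:print(b)
go(BASE[1]+.128*AX+[.002,0,0],.28,.12,True)
E
```

```text
pred cross [[288.99060112 254.3807648 ]]
(np.int32(1156), array([124.9,  51.4]), [48, 0, 121, 93])
(np.int32(511), array([140.7,  68.9]), [114, 45, 56, 49])
(np.int32(474), array([136.9,  86.3]), [105, 66, 61, 41])
(np.int32(147), array([144.1,  82.3]), [122, 66, 45, 33])
(np.int32(498), array([630.7, 228.3]), [616, 212, 24, 36])
(np.int32(153), array([248.3, 244.6]), [237, 231, 23, 30])
(np.int32(652), array([413.7, 235.8]), [369, 231, 96, 31])
(np.int32(1430), array([ 71.3, 273.2]), [27, 238, 90, 72])
(np.int32(333), array([290.2, 254.6]), [276, 245, 28, 20])
row [ 0.001 -0.001  0.    -0.109 -0.095  0.344] target [0.509 0.322 0.129] | now [0.513 0.304 0.201] q [ 0.4   0.03  1.96 -0.11  0.87  1.91] F [-0.1  0.   0.8] open 0.65 t 15.38
```

Emit:
send_rows:
  moves: "0 0 0 -0.02 -0.095 0 0.3;0 0 0 -0.05 -0.095 0.1 0.3;0 0 0 -0.1 -0.095 0.23 0.3;0 0 0 -0.11 -0.095 0.34 0.3;0 0 0 -0.11 -0.095 0.34 0.3;0 0 0 -0.11 -0.095 0.34 0.3"

```text
time: 16.12
eef_pos: [0.5098, 0.3243, 0.1341]
tcp_rot: [0.987, 0.06, 0.146, -0.006]
contact_force: [-0.3, 0.5, 1.1]
opening: 0.65
finger_force: 0.0
```

Emit:
send_rows:
  moves: "0 0 0 0 0 0 -1;0 0 0 0 0 0 -1;0 0 0 0 0 0 -1;0 0 0 0 0 0 -1;0 0 0 0 0 0 -1;0 0 0 0 0 0 -1"

```text
time: 16.88
eef_pos: [0.5091, 0.3243, 0.134]
tcp_rot: [0.987, 0.061, 0.146, -0.005]
contact_force: [-2.0, -2.2, 5.5]
opening: 0.431
finger_force: 59.6
```

Emit:
send_rows:
  moves: "0 0 0 -0.02 0 -0.05 -1;0 0 0 -0.04 0 -0.13 -1;0 0 0 -0.07 0 -0.22 -1;0 0 0 -0.1 0 -0.31 -1;0 0 0 -0.13 0 -0.4 -1;0 0 0 -0.13 0 -0.43 -1;0 0 0 -0.13 0 -0.43 -1"

```text
time: 17.75
eef_pos: [0.4584, 0.3186, 0.2065]
tcp_rot: [0.988, 0.061, 0.144, -0.005]
contact_force: [0.5, -1.1, -2.7]
opening: 0.426
finger_force: 60.3
```

```bash
python3 - <<'E'
from g import *
go([.47,.22,.34],.28-.5585,.12)
E
```

```text
row [ 0.001 -0.09   0.     0.186  0.501 -0.637] target [0.47 0.22 0.34] | now [0.458 0.319 0.207] q [ 0.47 -0.06  2.04 -0.13  0.89  1.99] F [ 0.5 -1.1 -2.7] open 0.43 t 17.75
```

Emit:
send_rows:
  moves: "0 0 0 0.06 0 -0.2 -1;0 0 0 0.12 0 -0.4 -1;0 0 0 0.17 0.1 -0.6 -1;0 -0.03 0 0.19 0.25 -0.64 -1;0 -0.06 0 0.19 0.4 -0.64 -1;0 -0.09 0 0.19 0.5 -0.64 -1;0 -0.09 0 0.19 0.5 -0.64 -1;0 -0.09 0 0.19 0.5 -0.64 -1"

```text
time: 18.75
eef_pos: [0.4708, 0.2205, 0.3398]
tcp_rot: [0.989, 0.06, -0.137, 0.012]
contact_force: [-0.5, 0.7, -1.9]
opening: 0.428
finger_force: 60.7
```

Emit:
send_rows:
  moves: "0 0 0 0.02 0.15 0 -1;0 0 0 0.04 0.4 0 -1;0 0 0.002 0.06 0.65 -0.02 -1;0 0 0.002 0.1 0.9 -0.02 -1;0 0 0.002 0.1 1 -0.02 -1;0 0 0.002 0.1 1 -0.02 -1"

```text
time: 19.5
eef_pos: [0.515, 0.0244, 0.3408]
tcp_rot: [0.989, 0.053, -0.137, 0.012]
contact_force: [0.2, 0.2, -1.6]
opening: 0.426
finger_force: 60.7
```

```bash
python3 - <<'E'
from g import *
x,y=bin_pt(0,-.0)
go([x,y,.34],.28-.5585,BY)
E
```

```text
row [ 2.000e-03 -1.000e-03  2.000e-03  2.030e-01  1.155e+00 -4.100e-02] target [ 0.581 -0.201  0.34 ] | now [0.515 0.024 0.341] q [-0.12  0.02  1.72 -0.07  1.67  1.35] F [ 0.2  0.2 -1.6] open 0.43 t 19.5
```

Emit:
send_rows:
  moves: "0 0 0 0.04 0.2 0 -1;0 0 0 0.08 0.45 -0.01 -1;0.001 0 0.001 0.14 0.7 -0.03 -1;0.002 0 0.002 0.19 0.9 -0.04 -1;0.002 0 0.002 0.19 1 -0.04 -1;0.002 0 0.002 0.19 1 -0.04 -1"

```text
time: 20.25
eef_pos: [0.5758, -0.1696, 0.3398]
tcp_rot: [0.989, 0.047, -0.138, 0.007]
contact_force: [0.4, 1.6, -1.7]
opening: 0.428
finger_force: 60.9
```

Emit:
send_rows:
  moves: "0 0 0 0.02 0.12 0 -1;0 0 0 0.02 0.16 0 -1;0 0 0 0.02 0.16 0 -1;0 0 0 0.02 0.16 0 -1"

```text
time: 20.75
eef_pos: [0.5826, -0.2014, 0.339]
tcp_rot: [0.989, 0.047, -0.137, 0.007]
contact_force: [0.0, -0.2, -1.3]
opening: 0.425
finger_force: 60.9
```

```bash
python3 - <<'E'
from g import *
x,y=bin_pt(0,0)
go([x,y,.16],.28-.5585,BY)
S=cam('scene','s6.png');s=ctrl.get_state();p=s['eef_pos']-.005*R.from_quat(s['tcp_rot']).as_matrix()[:,2]
u,v=proj(S,[p-[0,0,.06]])[0].astype(int);print(u,v,proj(S,[p-[0,0,.128]]))
cv2.imwrite('pics/c6.png',cv2.resize(cv2.imread('pics/s6.png')[max(v-70,0):v+130,u-120:u+130],None,fx=3,fy=3))
E
```

```text
row [ 0.    -0.     0.     0.238 -0.005  0.863] target [ 0.581 -0.201  0.16 ] | now [ 0.583 -0.201  0.339] q [-0.44  0.24  1.48 -0.14  1.66  1.04] F [ 0.  -0.2 -1.3] open 0.42 t 20.75
233 127 [[237.57690496 151.75950451]]
```

View pics/c6.png

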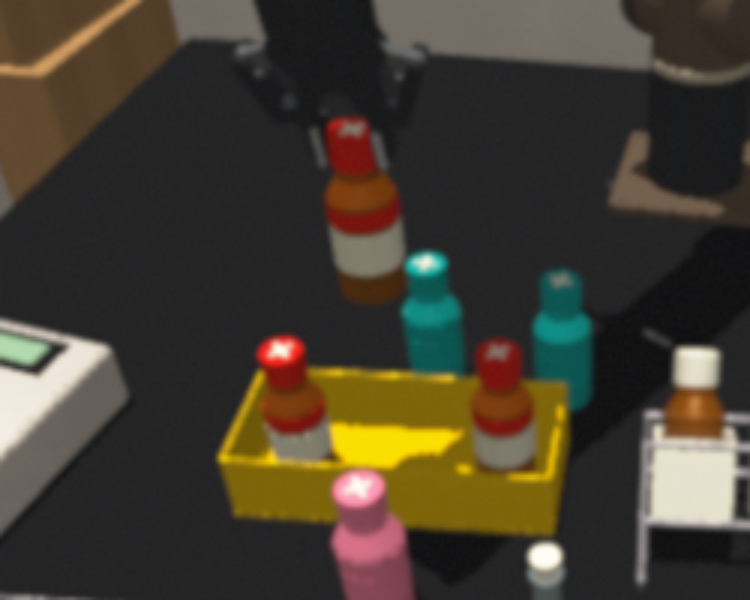

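Reject 1 hangs upright at (367,240) in the crop, centred over the gap between the two bottles already in the bin. I'll lower it.

Emit:
send_rows:
  moves: "0 0 0 0.04 0 0.1 -1;0 0 0 0.08 0 0.27 -1;0 0 0 0.13 0 0.45 -1;0 0 0 0.18 0 0.63 -1;0 0 0 0.22 0 0.78 -1;0 0 0 0.25 0 0.88 -1;0 0 0 0.26 0 0.93 -1;0 0 0 0.26 0 0.93 -1"

```text
time: 21.8
eef_pos: [0.5818, -0.2022, 0.1454]
tcp_rot: [0.989, 0.047, -0.138, 0.007]
contact_force: [-0.2, 0.1, -2.1]
opening: 0.426
finger_force: 60.9
```

Emit:
send_rows:
  moves: "0 0 0 0.003 0 0.01 -1;0 0 0 0.006 0 0.02 -1;0 0 0 0.009 0 0.03 -1;0 0 0 0.009 0 0.03 -1"

```text
time: 22.3
eef_pos: [0.582, -0.2023, 0.1395]
tcp_rot: [0.989, 0.047, -0.138, 0.007]
contact_force: [1.0, 0.2, -1.8]
opening: 0.424
finger_force: 60.9
```

Emit:
send_rows:
  moves: "0 0 0 0.002 0 0.005 -1;0 0 0 0.003 0 0.01 -1;0 0 0 0.003 0 0.01 -1"

```text
time: 22.68
eef_pos: [0.582, -0.2023, 0.1373]
tcp_rot: [0.989, 0.047, -0.138, 0.007]
contact_force: [-0.2, 0.8, -2.0]
opening: 0.426
finger_force: 60.9
```

Emit:
send_rows:
  moves: "0 0 0 0.002 0 0.005 -1;0 0 0 0.003 0 0.01 -1;0 0 0 0.003 0 0.01 -1"

```text
time: 23.05
eef_pos: [0.5821, -0.2023, 0.1352]
tcp_rot: [0.989, 0.047, -0.138, 0.007]
contact_force: [-1.1, 0.8, -1.8]
opening: 0.423
finger_force: 60.9
```

Emit:
send_rows:
  moves: "0 0 0 0.001 0 0.004 -1;0 0 0 0.002 0 0.007 -1;0 0 0 0.002 0 0.007 -1"

```text
time: 23.42
eef_pos: [0.5821, -0.2023, 0.1338]
tcp_rot: [0.989, 0.047, -0.138, 0.007]
contact_force: [0.1, 0.3, -1.6]
opening: 0.428
finger_force: 60.9
```

Emit:
send_rows:
  moves: "0 0 0 0.001 0 0.004 -1;0 0 0 0.002 0 0.007 -1;0 0 0 0.002 0 0.007 -1"

```text
time: 23.8
eef_pos: [0.5821, -0.2023, 0.1324]
tcp_rot: [0.989, 0.047, -0.138, 0.007]
contact_force: [0.5, 0.2, -2.0]
opening: 0.427
finger_force: 60.9
```

Emit:
send_rows:
  moves: "0 0 0 0.001 0 0.004 -1;0 0 0 0.002 0 0.007 -1;0 0 0 0.002 0 0.007 -1"

```text
time: 24.18
eef_pos: [0.5821, -0.2023, 0.1309]
tcp_rot: [0.989, 0.047, -0.138, 0.007]
contact_force: [0.6, 0.0, -1.1]
opening: 0.425
finger_force: 60.9
```

Emit:
send_rows:
  moves: "0 0 0 0.001 0 0.003 -1;0 0 0 0.001 0 0.005 -1;0 0 0 0.001 0 0.005 -1"

```text
time: 24.55
eef_pos: [0.582, -0.2023, 0.1299]
tcp_rot: [0.989, 0.047, -0.138, 0.007]
contact_force: [1.0, -1.0, -2.1]
opening: 0.423
finger_force: 60.9
```

Emit:
send_rows:
  moves: "0 0 0 0.001 0 0.003 -1;0 0 0 0.001 0 0.005 -1;0 0 0 0.001 0 0.005 -1"

```text
time: 24.92
eef_pos: [0.5823, -0.2024, 0.1298]
tcp_rot: [0.989, 0.047, -0.137, 0.007]
contact_force: [0.4, 1.2, 2.9]
opening: 0.42
finger_force: 61.3
```

Emit:
send_rows:
  moves: "0 0 0 0.001 0 0.003 -1;0 0 0 0.001 0 0.005 -1;0 0 0 0.001 0 0.005 -1"

```text
time: 25.3
eef_pos: [0.5825, -0.2024, 0.1297]
tcp_rot: [0.989, 0.046, -0.137, 0.008]
contact_force: [-0.9, 0.6, 6.1]
opening: 0.423
finger_force: 61.7
```

The base is on the floor. I'll release and retreat.

Emit:
send_rows:
  moves: "0 0 0 0 0 0 -0.05;0 0 0 0 0 0 0.1;0 0 0 0 0 0 0.25;0 0 0 0 0 0 0.25;0 0 0 0 0 0 0.25;0 0 0 -0.03 0 -0.1 0.25;0 0 0 -0.08 0 -0.3 0.25;0 0 0 -0.15 0 -0.6 0.25;0 0 0 -0.25 0 -0.85 0.25;0 0 0 -0.28 0 -0.95 0.25;0 0 0 -0.28 0 -0.95 0.25;0 0 0 -0.28 0 -0.95 0.25"

```text
time: 26.8
eef_pos: [0.5791, -0.2018, 0.3233]
tcp_rot: [0.989, 0.047, -0.139, 0.006]
contact_force: [-1.2, -0.8, -0.4]
opening: 0.625
finger_force: 0.0
```

```bash
python3 - <<'E'
from g import *
S=cam('scene','s7.png');T=cam('top','t7.png')
a=cv2.imread('pics/s7.png')[130:300,160:480];b=cv2.imread('pics/t7.png')[120:270,150:480]
cv2.imwrite('pics/c7.png',cv2.vconcat([cv2.resize(a,(640,340)),cv2.resize(b,(640,255))]))
go([.58,-.2,.3],-.28,BY)
E
```

```text
row [-0.     0.     0.     0.037 -0.008  0.108] target [ 0.58 -0.2   0.3 ] | now [ 0.579 -0.202  0.323] q [-0.45  0.24  1.51 -0.14  1.64  1.04] F [-0.   0.6 -0.4] open 0.63 t 26.9
```

View pics/c7.png

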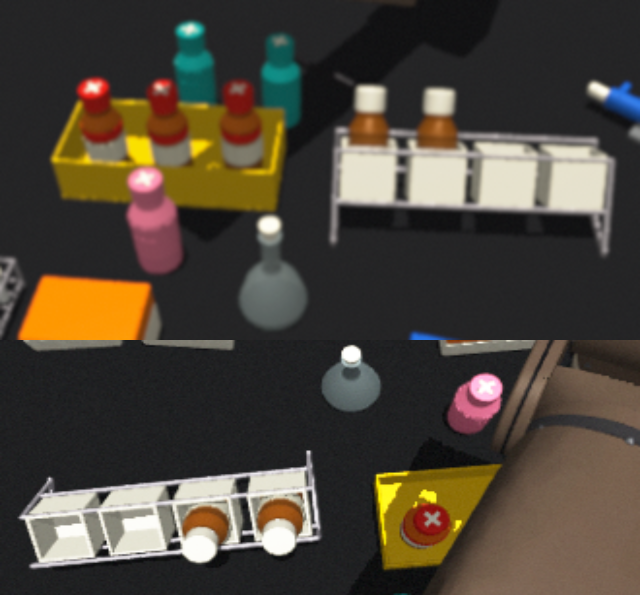

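All three rejects stand upright in the bin, at (95,120), (165,125) and (240,125). The two good bottles and the flask haven't moved, and the arm is clear.

```bash
python3 -c "
from plant import ctrl
print(ctrl.sign_off())"
```

```text
the job is handed in; nothing more can be done
None
```

I placed both rejects upright on the bin floor beside the earlier one and handed the job in at about 27 s; the last camera check showed the good samples, the flask and the old reject undisturbed, but sign-off gave no verdict.

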